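Spent battery through the spring flap

TASK

A spent block battery has been left on the ledge of the green battery collection box. Press the box's spring flap down with one finger and, while that finger keeps it open, push the battery off the ledge and through into the box with the other finger; then let the flap shut. Do not push the battery onto the closed flap, never pick it up, and leave everything else on the desk and ledge where it is.

Things in the scene. Friction and masses are not known exactly. Their poses are not given: they have to be found in the camera images.
- bin: Green battery collection box, fixed, 230 (its x) x 260 (its y) x 140 mm high, hollow. Origin: centre of its underside, on the desk. Its top, flat with no raised edge, is 140 mm above the desk: y -130 to 0 mm is a fixed ledge; y 0 to 97, x -104 to 104 mm is the opening, filled by a steel flap flush with the ledge. Box y points roughly to the robot's left (turned up to 20 degrees).
- hinge_mid (a point): Middle of the hinge line (along the box's x) where the ledge ends and the flap begins, at the height of the top. The flap's free edge is 94 mm from it; pressed down, the flap is a slide sloping away from the ledge, so the battery travels along the box's +y. Past the opening is a flush green rim 33 mm wide, hollow beneath; at each side 11 mm. Below the flap the box is 132 mm deep.
- battery_center (a point): Spent block battery lying flat on the ledge, black with a copper-coloured end; 48.5 (its x) x 26.5 (its y) x 17.5 mm high, 30 to 60 g. The point is its centre, half-way up. It starts 35 to 70 mm before the hinge line, long side along the box's x within 20 degrees. It slides when pushed, and slips down the flap by itself once the flap is open about 25 degrees and its weight is past the hinge.
- flap (a joint): Angle of the flap in rad: 0 shut and flush, growing as the free edge goes down into the box, stop at 1.15. A damped spring shuts it in under a second when let go. Press needed 80 mm from the hinge: about 1 N to start, 2 N at 0.7 rad; twice that at 40 mm. The battery's weight alone does not open it.
- flap_press (a point): Middle of the black ribbed press strip on the flap's upper side, 70 mm from the hinge line, centred across the flap; it moves with the flap. The strip is 178 mm wide (across) and 40 mm long; the flap may be pressed anywhere.
- note_block: Yellow sticky-note block, 51 x 51 x 16 mm, lying on the ledge towards its back corner on the robot's side. Origin: centre of its underside. Leave alone.
- tape_dispenser: Black desk tape dispenser, 150 x 60 x 97 mm high, on the desk beside the ledge end of the box. Origin: centre of its underside. Leave alone.
- pen_mug: White mug with pens, 80 mm across, 170 mm high with pens. Origin: centre of its underside. Leave alone.
- stapler: Black stapler, 150 x 36 x 52 mm. Origin: centre of its underside. Leave alone.
- mouse: Black computer mouse, 105 x 62 x 33 mm. Origin: centre of its underside. Leave alone.
- spray_can: Blue spray can with an orange band, 62 mm across, 200 mm high. Origin: centre of its underside. Leave alone.
- candy_jar: Glass candy jar with a green glass lid, 112 mm across, 157 mm high. Origin: centre of its underside. Leave alone.
Not all that is in view belongs to the job. Of the things that look like the part that bears battery_center, the smaller one is meant.

How it is judged:
On the way, in this order (a step that is already met when the one before it is completed fails the run):
1. a finger holds the flap open (more than 0.35 rad) while the battery still waits on the ledge (value of joint flap above 0.35 rad and z of battery_center in the frame of bin above 0.14 m and y of battery_center in the frame of bin below 0.012 m and contact force between the fingers and bin above 0.3 N), for 0.2 s.
2. the battery has gone through the opening into the box (z of battery_center in the frame of bin between 0 and 0.09 m and x of battery_center in the frame of bin between -0.112 and 0.112 m and y of battery_center in the frame of bin between -0.127 and 0.127 m), for 0.1 s.
At the end, for the whole second after the job is handed in: The battery lies at rest inside the box, its centre more than 50 mm below the top; the flap is shut (under 0.05 rad); every other object is within 20 mm of where it was (all of step 2 and value of joint flap below 0.05 rad and linear speed of battery below 0.03 m/s and distance of each of note_block, pen_mug, stapler, tape_dispenser, mouse, spray_can, candy_jar from where it was at the start of the episode below 0.02 m); the robot touches nothing.
It fails at once if the battery is pushed onto the closed flap (centre more than 12 mm past the hinge line, flap open less than 0.15 rad) (y of battery_center in the frame of bin above 0.012 m and z of battery_center in the frame of bin above 0.135 m and value of joint flap below 0.15 rad).
It fails at once if the battery is lifted (centre more than 20 mm above where it lay) (z of battery_center in the frame of bin above 0.169 m).
It fails at once if the battery is carried in the fingers, off the ledge and flap (z of battery_center in the frame of bin above 0.152 m and contact force between the fingers and battery above 0.2 N and contact force between battery and bin below 0.01 N).
It fails at once if another object is lifted or pushed aside (more than 20 mm) (distance of any of note_block, pen_mug, stapler, tape_dispenser, mouse, spray_can, candy_jar from where it was at the start of the episode above 0.02 m).
It also fails if it takes over 48 s, if anything falls off the work surface, if the arm or the gripper's body presses on something with over 40 N, if the wrist force passes 120 N, or if a joint passes its speed limit or range.

ROBOT

A 7-joint arm with a two-finger parallel gripper is mounted at the origin on the work surface. World frame = base frame: x ahead of the robot, y to its left, z up, the work surface at z = 0. Lengths are in m, angles in rad, forces in N, time in s.
With the tool pointing down it reaches from about 0.4 to 0.85 m from the base axis. Payload 10.4 kg.
Tool frame: the origin (TCP) lies between the finger pads; the fingertips stand 22 mm ahead of it and the grasp point (between the pads) lies 3 mm ahead of it; z points along the fingers, y is the line along which they close (so a half turn about z gives the same grasp; the last joint's range is limited). The gripper opens to 85 mm and grips with 20 to 120 N. Pads are 22 mm wide; open, the fingers measure 114 mm over their backs; the gripper's body (76 mm by 85 mm) begins 54 mm behind the grasp point. The pads swing forward as they close: fully open they stand 13 mm farther back than shut.
Start: joints at [1.117, 0.332, -0.065, 1.46, 0.022, 1.35, -0.088], TCP at [0.261, -0.568, 0.253] pointing down, gripper open.
Joint ranges: [-2.6, 2.6], [-0.5, 2.12], [-1.47, 1.34], [0.16, 2.42], [-1.27, 4.41], [0.06, 2.06], [-2.6, 2.6]. Speed limits (rad/s): [2.22, 2.22, 2.79, 2.79, 3.14, 3.14, 3.14].

INTERFACE

Orientations are given as a unit quaternion [x, y, z, w].
In Python, from workcell import manip, camera, ticket, boxes_of, outline_of gives the robot as it stands.
- The arm moves only by the tool carry_out, never from a script. Its argument "deltas" is a list of rows, each a list of 5 numbers: the shift along the tool's x, y, z as a fraction of full scale, then the turn about the tool's z as a fraction of full scale, then the opening, from -1 (shut) to 1 (fully open), so that 0 is half open. In form: [[tx, ty, tz, spin, gripper], ...]. A call has 1 to 20 rows; each row is the pose to reach, as a shift and turn from the pose commanded when the call began, along the tool's axes at that moment; what a row does not reach only later rows make up. Full scale, the value 1, is 150 mm for a shift and 30 degrees for a turn. A row lasts 1/8 s, in which the tool goes at most 62.5 mm and 10.7 degrees, less where a joint would pass 70% of its speed; a pose out of reach is approached as far as the arm can. A call with a number of a shift or a turn outside -1 to 1 is refused whole. A call with a gripper value outside its range is refused whole. The fingers move at their own pace and stop on an object; "force" is the grip in N (left out, the last holds). Time passes only in rows, so rows that repeat a pose let the fingers close. It gives the time, the measured TCP pose, the force, the opening and the grip force at its end, in the units of the state.
- manip.get_obs(): the state, without advancing time (a new reading comes with each control period).
- camera(name): name is "scene" or "top" or "wrist"; returns a dict with "img" (400x640x3 uint8, red, green, blue), "depth" (400x640 float32, m along the optical axis (not along the pixel's ray), 0 where there is no reading), "vertical_fov" (degrees; the focal length in pixels is half the picture's height over the tangent of half this angle, whatever the lens; pixels are square), "cx", "cy" (the principal point, pixels), "k1" (the pictures are not rectified: a ray, as slopes to the right and down, at radius r is drawn at 1 + k1 r^2 times it, then the intrinsics apply), "R" (3x3) and "t" (3): a world point X has camera coordinates R X + t. Camera axes: x right, y down, z forward; pixel columns grow to the right and rows downward; lengths in m; the calibration is good to about 2 mm. A picture is of the moment at which its call begins.
- ticket.hand_in(): hands the job in; it is judged then, once.
Trained networks look in a picture, given as the dict that the camera call returned (one of the last four; its "shot" number tells which), for a name from the list of things; names that differ only in an ending like _2 or _b are one class to them, and where a whole thing is asked for, a point or a joint stands for the part that bears it (a point fixed in the world has none). Each returns a list of dicts, best first, with "conf" (0 to 1); they miss things now and then, are a little off and sometimes report something else, mostly with a low value. They report only what shows in the picture. A call takes as long as a camera call. They do not tell look-alikes from the thing itself.
- boxes_of(query, picture): "position" ([x, y, z] in m, in world coordinates, good to about 4 mm: the middle of the surface that is visible of it).
- outline_of(query, picture): "region" (400x640 bool, what is visible of it).
The state is a dict: "clock": time; "joint_pos": joint angles; "joint_velocities": joint speeds; "tau": joint torques, N m; "position": TCP position; "ee_rot": TCP orientation; "ft_force": force on the tool from outside, world axes, zero at the start; "torque": the same for the moment, N m; "grip_width": opening from 0.0 (shut) to 1.0 (fully open); "grasp_force": force on a finger pad.
Only numpy, scipy, OpenCV 4.12 (cv2) and the standard library are available. Lean on these libraries where they do the work, as an engineer would, in place of code of your own. Each camera call takes 0.05 s, during which the arm holds its last target. There are 200 camera calls.

## Working session

There is one attempt and no reset: what is moved stays moved. The work goes in short steps, Python scripts to look and compute and a tool call to move; the robot and the scene stay as the last step left them, time stands still between calls to the robot, and variables do not carry over. Pictures are saved under pics/ and viewed, at most 10 in all, crops included, and the job is handed in when it is done.

Besides the shell and the picture viewer there is one more tool, called after "Call:" in YAML: its name, and indented under it one key for each argument. carry_out: Moves the arm, as the interface text tells. Its arguments: {"type":"object","properties":{"deltas":{"type":"array","items":{"type":"array","items":{"type":"number"}}},"force":{"type":"number"}},"required":["deltas"]}

```bash
mkdir -p pics
cat > h.py <<'E'
import numpy as np, cv2
from workcell import manip, camera, ticket, boxes_of, outline_of
def K(c):
    f=200/np.tan(np.radians(c["vertical_fov"])/2); return np.array([[f,0,c["cx"]],[0,f,c["cy"]],[0,0,1.]])
def proj(c,X):
    p=np.atleast_2d(X)@c["R"].T+c["t"]; s=p[:,:2]/p[:,2:]; s=s*(1+c["k1"]*(s**2).sum(1,keepdims=True))
    k=K(c); return s*k[0,0]+k[:2,2]
def ray(c,uv):
    return cv2.undistortPoints(np.array(uv,float).reshape(-1,1,2),K(c),np.array([c["k1"],0,0,0.])).reshape(-1,2)
def at_z(c,uv,z):
    s=ray(c,uv); d=np.c_[s,np.ones(len(s))]@c["R"]; o=-c["R"].T@c["t"]
    return o+d*((z-o[2])/d[:,2])[:,None]
def cloud(c,mask):
    v,u=np.nonzero(mask&(c["depth"]>0)); s=ray(c,np.c_[u,v]); d=c["depth"][v,u][:,None]
    return (np.c_[s,np.ones(len(s))]*d-c["t"])@c["R"]
def save(c,n,crop=None,sc=1):
    im=c["img"][...,::-1]
    if crop: a,b,e,f=crop; im=im[b:f,a:e]
    cv2.imwrite("pics/"+n,cv2.resize(im,None,fx=sc,fy=sc))
E
python3 - <<'E'
from h import *
for n in ("scene","top"):
    c=camera(n); save(c,n+"1.png")
    print(n,c["shot"] if "shot" in c else "",-c["R"].T@c["t"])
    for q in ["bin","battery_center","flap_press","note_block","tape_dispenser","pen_mug","spray_can","candy_jar"]:
        for d in boxes_of(q,c)[:3]: print(q,round(d["conf"],2),np.round(d["position"],3),proj(c,d["position"]).round())
print(manip.get_obs())
E
```

```text
scene 1 [ 1.27335556 -0.05291717  0.66425171]
battery_center 0.72 [ 0.617 -0.262  0.03 ] [[220. 265.]]
battery_center 0.58 [ 0.536 -0.046  0.162] [[307. 201.]]
flap_press 0.57 [0.552 0.067 0.14 ] [[353. 211.]]
note_block 0.66 [ 0.449 -0.058  0.156] [[302. 185.]]
tape_dispenser 0.97 [ 0.524 -0.161  0.03 ] [[264. 240.]]
tape_dispenser 0.62 [0.691 0.389 0.074] [[497. 267.]]
pen_mug 0.63 [0.69  0.387 0.076] [[496. 266.]]
spray_can 0.6 [ 0.616 -0.438  0.122] [[137. 238.]]
candy_jar 0.61 [0.516 0.398 0.09 ] [[473. 216.]]
top 2 [ 0.27118948 -0.01395755  1.60200108]
bin 0.91 [0.527 0.023 0.137] [[302. 197.]]
battery_center 0.69 [ 0.604 -0.266  0.024] [[388. 178.]]
flap_press 0.68 [0.536 0.063 0.138] [[290. 194.]]
note_block 0.6 [ 0.435 -0.06   0.154] [[330. 225.]]
tape_dispenser 0.88 [ 0.504 -0.164  0.022] [[359. 208.]]
pen_mug 0.75 [0.666 0.398 0.067] [[190. 162.]]
pen_mug 0.66 [ 0.582 -0.437  0.186] [[451. 173.]]
spray_can 0.66 [ 0.584 -0.438  0.188] [[451. 173.]]
candy_jar 0.74 [0.47  0.4   0.124] [[184. 218.]]
{'clock': 0.9, 'joint_pos': array([ 1.11742213,  0.33217794, -0.06471131,  1.46010426,  0.02161703,
        1.34991296, -0.0884873 ]), 'joint_velocities': array([ 0.00143726, -0.0009305 ,  0.00026267, -0.00059252, -0.00012203,
       -0.00136651, -0.00086111]), 'tau': array([ 8.50334472e-04, -6.25223565e+01,  4.94353333e-02, -3.91826105e+01,
        1.65450282e-02,  1.84339464e-03, -2.55412408e-05]), 'position': array([ 0.26100656, -0.56790608,  0.2533493 ]), 'ee_rot': array([9.76890479e-01, 2.13740472e-01, 1.25389434e-05, 4.46913086e-05]), 'ft_force': array([ 0.57114231,  0.10042675, -0.14703795]), 'torque': array([ 0.00799764, -0.00901846, -0.01537638]), 'grasp_force': 0.0, 'grip_width': 0.9987981139830727}
```

View pics/scene1.png

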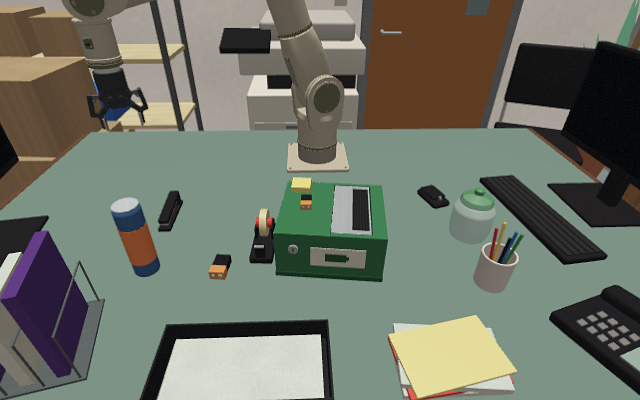

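Run:
```python
from h import *
c=camera("top"); save(c,"top2.png",(240,130,430,270),4)
o=outline_of("bin",c)
m=o[0]["region"]; P=cloud(c,m); 
print(len(o),m.sum(),np.percentile(P[:,2],[5,50,95]))
# green top incl. all
im=c["img"].astype(int); d=cloud(c,np.ones((400,640),bool))
P=d[(d[:,2]>.128)&(d[:,2]<.15)&(d[:,0]>.35)&(d[:,0]<.75)&(abs(d[:,1])<.25)]
r=cv2.minAreaRect(P[:,:2].astype(np.float32)); print(r,cv2.boxPoints(r),np.median(P[:,2]))
s=camera("scene"); 
for q in ["battery_center","tape_dispenser","note_block","flap_press"]:
  for cc in (c,s):
    for o in outline_of(q,cc)[:3]:
      Q=cloud(cc,o["region"]); print(q,cc["shot"],round(o["conf"],2),o["region"].sum(),np.median(Q,0).round(3),cv2.minAreaRect(Q[:,:2].astype(np.float32)))
```

```text
2 1004 [0.04388934 0.1223081  0.14844216]
((0.5301501750946045, 0.0164630264043808), (0.2609676122665405, 0.2313687801361084), 82.66985321044922) [[ 0.39876327 -0.09819463]
 [ 0.6282411  -0.12771416]
 [ 0.66153705  0.13112068]
 [ 0.43205923  0.16064021]] 0.13955290113720195
battery_center 3 0.68 131 [ 0.521 -0.05   0.157] ((0.521033763885498, -0.05094750225543976), (0.025149131193757057, 0.050190169364213943), 88.5525894165039)
battery_center 3 0.48 229 [ 0.599 -0.265  0.023] ((0.603074312210083, -0.2655244469642639), (0.03797061741352081, 0.07314927875995636), 81.34343719482422)
battery_center 4 0.71 185 [ 0.533 -0.048  0.159] ((0.5127797722816467, -0.047448769211769104), (0.027502816170454025, 0.06942147016525269), 83.90013122558594)
battery_center 4 0.58 475 [ 0.611 -0.265  0.026] ((0.5893465280532837, -0.27250757813453674), (0.05153946578502655, 0.10001813620328903), 86.28809356689453)
battery_center 4 0.54 9973 [0.631 0.017 0.14 ] ((0.41699784994125366, 0.044541001319885254), (0.28633204102516174, 0.485663503408432), 79.82462310791016)
tape_dispenser 3 0.86 804 [ 0.507 -0.16   0
[... 479 characters left out ...]
6845703, -0.06340869516134262), (0.3069235384464264, 0.057879865169525146), 0.8275975584983826)
note_block 4 0.73 651 [ 0.385 -0.451  0.038] ((0.3727155029773712, -0.46842601895332336), (0.14851190149784088, 0.05811797082424164), 1.0875252485275269)
flap_press 3 0.89 1896 [0.534 0.064 0.14 ] ((0.5370481610298157, 0.06919381767511368), (0.1076272577047348, 0.204860121011734), 82.91189575195312)
flap_press 3 0.17 290 [ 0.434 -0.061  0.155] ((0.43589678406715393, -0.06134045496582985), (0.04996153339743614, 0.05669208616018295), 88.46282196044922)
flap_press 4 0.74 1782 [0.553 0.064 0.142] ((0.5378342270851135, 0.06481187045574188), (0.09226863831281662, 0.21316364407539368), 82.70954895019531)
```

View pics/top2.png

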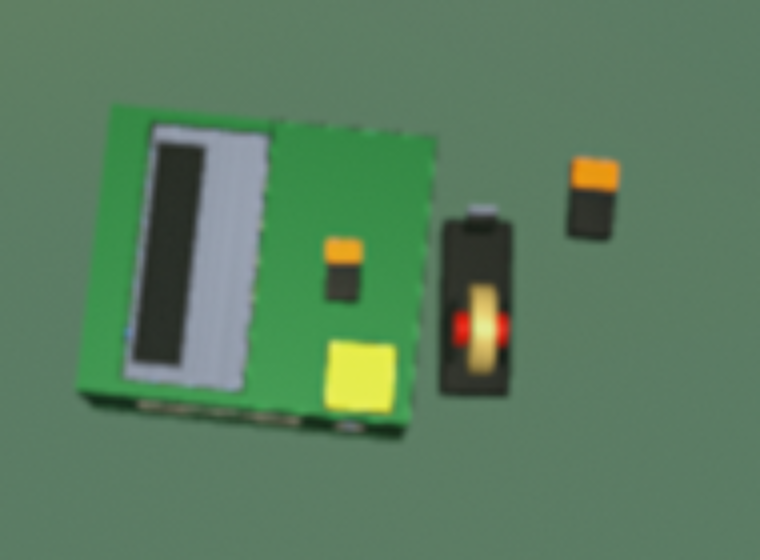

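The top crop shows two batteries. The small one lies on the green ledge at crop (344,270), beside the note block at (360,377). The larger look-alike is on the desk at (595,197). The black dispenser is at (477,305), and the flap's black strip is at (168,255). By the description I choose the small one on the ledge, at about (0.521, -0.051). The box is at (0.530, 0.0165), turned about -7.3°.

Call:
carry_out:
  deltas:
    - [0.4, -0.3, 0, -0.33, -0.5]
    - [0.7, -0.5, 0, -0.66, -0.5]
    - [1, -0.75, 0, -1, -0.5]
    - [1, -0.75, 0, -1, -0.5]
    - [1, -0.75, 0, -1, -0.5]

```text
clock: 2.08
position: [0.3501, -0.4034, 0.2536]
ee_rot: [0.888, 0.459, -0.0, 0.0]
ft_force: [-0.3, -2.2, 0.3]
grip_width: 0.255
grasp_force: 0.0
```

Call:
carry_out:
  deltas:
    - [0.4, -0.04, 0, -0.33, -0.5]
    - [0.8, -0.08, 0, -0.66, -0.5]
    - [1, -0.1, 0, -0.93, -0.5]
    - [1, -0.1, 0, -0.93, -0.5]
    - [1, -0.1, 0, -0.93, -0.5]

```text
clock: 2.7
position: [0.424, -0.2738, 0.2532]
ee_rot: [0.753, 0.658, -0.0, -0.0]
ft_force: [-1.1, -0.0, 0.3]
grip_width: 0.252
grasp_force: 0.0
```

Call:
carry_out:
  deltas:
    - [0.4, 0.2, 0, 0, -0.5]
    - [0.8, 0.4, 0, 0, -0.5]
    - [1, 0.46, 0, 0, -0.5]
    - [1, 0.46, 0, 0, -0.5]
    - [1, 0.46, 0, 0, -0.5]

```text
clock: 3.32
position: [0.512, -0.1344, 0.253]
ee_rot: [0.753, 0.658, -0.0, -0.0]
ft_force: [-0.1, -1.3, -1.0]
grip_width: 0.247
grasp_force: 0.0
```

```bash
cat >> h.py <<'E'
def boxf(P,c=(0.530,0.0165),yaw=-7.3):
    a=np.radians(yaw); d=np.atleast_2d(P)[:,:2]-c
    return np.c_[d@[np.cos(a),np.sin(a)],d@[-np.sin(a),np.cos(a)]]
def frame(c=(0.530,0.0165),yaw=-7.3):
    o=manip.get_obs(); from scipy.spatial.transform import Rotation as R
    r=R.from_quat(o["ee_rot"]).as_matrix(); print("t",o["clock"],"pos",o["position"].round(4),"box",boxf(o["position"],c,yaw).round(4),"toolx deg",np.degrees(np.arctan2(r[1,0],r[0,0])).round(2),"z",r[:,2].round(3),"grip",round(o["grip_width"],3),"F",o["ft_force"].round(2))
E
python3 - <<'E'
from h import *
frame()
c=camera("wrist"); save(c,"w1.png")
for o in outline_of("battery_center",c)[:3]:
    Q=cloud(c,o["region"]); Q=Q[Q[:,2]>.152]
    if len(Q): print(o["conf"],len(Q),cv2.minAreaRect(boxf(Q).astype(np.float32)),np.median(Q[:,2]))
E
```

```text
t 3.325 pos [ 0.512  -0.1344  0.253 ] box [[ 0.0014 -0.152 ]] toolx deg 82.37 z [-0.001 -0.001 -1.   ] grip 0.247 F [-0.07 -1.27 -1.04]
0.74 3495 ((0.0004113484174013138, -0.0652230978012085), (0.04638649523258209, 0.02676587738096714), 4.368348121643066) 0.15616385646191863
```

View pics/w1.png

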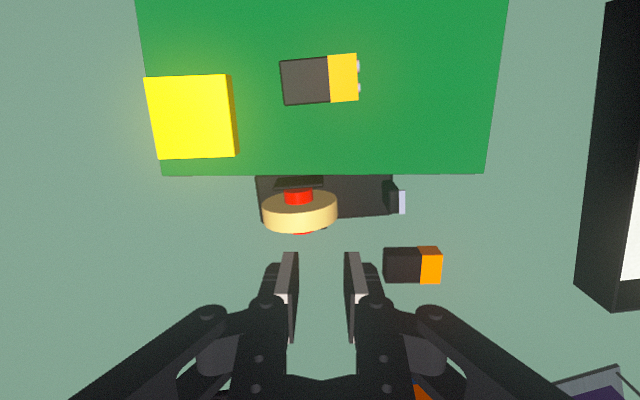

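The wrist view shows the battery at (320,80) on the ledge, at box (0, -65) mm and turned about 4°. The note block is at (190,115), the dispenser at (320,200), and the big look-alike is on the desk at (412,265). The fingers are behind the battery and the path to it is clear.

Call:
carry_out:
  deltas:
    - [0.32, -0.01, 0.1, 0, -0.5]
    - [0.32, -0.01, 0.3, 0, -0.5]
    - [0.32, -0.01, 0.5, 0, -0.5]
    - [0.32, -0.01, 0.57, 0, -0.5]
    - [0.32, -0.01, 0.57, 0, -0.5]

```text
clock: 4.05
position: [0.5171, -0.0852, 0.1678]
ee_rot: [0.752, 0.659, -0.0, -0.0]
ft_force: [0.2, 0.0, 0.5]
grip_width: 0.25
grasp_force: 0.0
```

Call:
carry_out:
  deltas:
    - [0.05, 0, 0, 0, -0.5]
    - [0.1, 0, 0, 0, -0.5]
    - [0.15, 0, 0, 0, -0.5]
    - [0.2, 0, 0, 0, -0.5]
    - [0.25, 0, 0, 0, -0.5]
    - [0.3, 0, 0, 0, -0.5]
    - [0.35, 0, 0, 0, -0.5]
    - [0.4, 0, 0, 0, -0.5]
    - [0.4, 0, 0, 0, -0.5]
    - [0.4, 0, 0, 0, -0.5]

```text
clock: 5.3
position: [0.525, -0.0251, 0.1678]
ee_rot: [0.751, 0.66, -0.0, 0.0]
ft_force: [-0.4, -0.2, -0.2]
grip_width: 0.252
grasp_force: 0.0
```

```bash
cat > look.py <<'E'
from h import *
import sys
frame()
c=camera("wrist"); save(c,sys.argv[1])
for o in outline_of("battery_center",c)[:3]:
    Q=cloud(c,o["region"]); Q=Q[(Q[:,2]>.152)&(Q[:,2]<.165)]
    if len(Q)>50: print(round(o["conf"],2),len(Q),cv2.minAreaRect(boxf(Q).astype(np.float32)),np.median(Q[:,2]))
# flap pixels: greyish (not green), at top height
D=c["img"].astype(int); g=(D[...,1]-D[...,0]>40)&(D[...,1]-D[...,2]>30)
fl=(~g)
P=cloud(c,fl); P=P[abs(P[:,2]-.14)<.008]; B=boxf(P); B=B[abs(B[:,0])<.11]; 
for x in (-.08,-.06,-.04,.04,.06,.08):
    s=B[(abs(B[:,0]-x)<.006)&(B[:,1]>-.03)]
    if len(s)>20: print("hinge y at x",x,np.percentile(s[:,1],[1,3]).round(4),len(s))
E
python3 look.py w2.png
```

```text
t 5.3 pos [ 0.525  -0.0251  0.1678] box [[ 0.0004 -0.0419]] toolx deg 82.57 z [-0. -0. -1.] grip 0.252 F [-0.37 -0.19 -0.22]
0.92 6582 ((0.001344846561551094, -0.015264454297721386), (0.027716102078557014, 0.04823008552193642), 89.65198516845703) 0.15610482015752414
hinge y at x -0.08 [0.0016 0.0047] 5051
hinge y at x -0.06 [0.0016 0.0045] 5090
hinge y at x -0.04 [0.0016 0.0045] 5116
hinge y at x 0.04 [0.0018 0.0044] 5082
hinge y at x 0.06 [0.0018 0.005 ] 5085
hinge y at x 0.08 [0.0018 0.0044] 5057
```

View pics/w2.png

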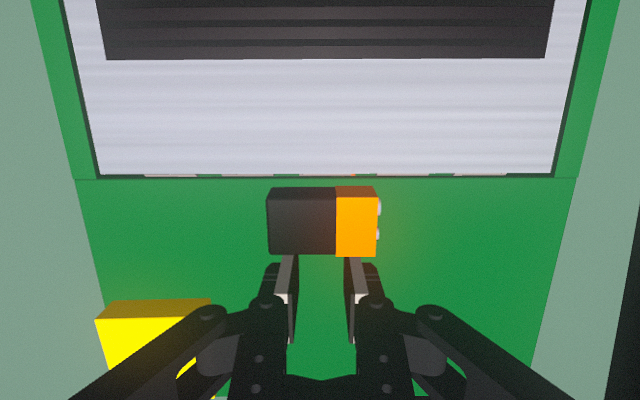

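The battery at (322,220) now lies square to the box, with its centre about 15 mm before the hinge line at row ~177. The tool only moves vertically, so its two fingertips are always at the same height. I therefore can't push along the ledge while pressing the flap with the other finger.

My plan is to bring the battery to the hinge with its weight still on the ledge and hold the flap open for step 1. Then I nudge its weight just past the hinge, within the 12 mm limit, and press the flap again so it slides in.

Call:
carry_out:
  deltas:
    - [0.03, 0, 0, 0, -0.5]
    - [0.055, 0, 0, 0, -0.5]
    - [0.075, 0, 0, 0, -0.5]
    - [0.075, 0, 0, 0, -0.5]
    - [0.075, 0, 0, 0, -0.5]
    - [-0.05, 0, 0, 0, -0.5]
    - [-0.05, 0, -0.15, 0, -0.5]
    - [-0.05, 0, -0.3, 0, -0.5]
    - [-0.05, 0, -0.3, 0, -0.5]

```text
clock: 6.52
position: [0.525, -0.0324, 0.2143]
ee_rot: [0.751, 0.66, 0.001, 0.001]
ft_force: [-0.5, -0.4, -0.3]
grip_width: 0.247
grasp_force: 0.0
```

Call:
carry_out:
  deltas:
    - [0.3, 0.2, 0, 0, -1]
    - [0.6, 0.4, 0, 0, -1]
    - [0.7, 0.46, 0, 0, -1]
    - [0.7, 0.46, 0, 0, -1]
    - [0.7, 0.46, 0.1, 0, -1]
    - [0.7, 0.46, 0.2, 0, -1]
    - [0.7, 0.46, 0.3, 0, -1]
    - [0.7, 0.46, 0.3, 0, -1]

```text
clock: 7.52
position: [0.6051, 0.0623, 0.1661]
ee_rot: [0.752, 0.66, -0.001, -0.001]
ft_force: [-0.5, 0.3, 0.3]
grip_width: 0.003
grasp_force: 0.0
```

```bash
python3 look.py w3.png
```

```text
t 7.525 pos [0.6051 0.0623 0.1661] box [[0.0687 0.055 ]] toolx deg 82.56 z [-0.003 -0.    -1.   ] grip 0.003 F [-0.45  0.28  0.31]
0.77 95 ((0.015672627836465836, 0.008282748982310295), (0.009522579610347748, 0.00339024281129241), 25.446399688720703) 0.15511165493244056
hinge y at x -0.08 [0.0033 0.0059] 3337
hinge y at x -0.06 [0.0038 0.0061] 3956
hinge y at x -0.04 [0.0023 0.0057] 4001
hinge y at x 0.04 [0.0292 0.0313] 3158
hinge y at x 0.06 [0.0573 0.0587] 1942
hinge y at x 0.08 [0.0496 0.0548] 2077
```

View pics/w3.png

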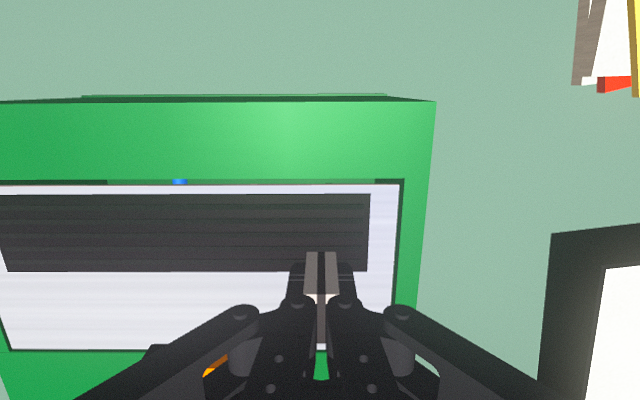

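The closed fingertips at (320,260) stand over the flap on its far side. The battery is out of their way, at about (215,368). Now I press and hold.

Call:
carry_out:
  deltas:
    - [0, 0, 0.06, 0, -1]
    - [0, 0, 0.12, 0, -1]
    - [0, 0, 0.18, 0, -1]
    - [0, 0, 0.25, 0, -1]
    - [0, 0, 0.25, 0, -1]
    - [0, 0, 0.25, 0, -1]
    - [0, 0, 0.25, 0, -1]
    - [0, 0, 0.25, 0, -1]

```text
clock: 8.62
position: [0.6061, 0.0631, 0.1305]
ee_rot: [0.751, 0.66, 0.0, 0.0]
ft_force: [-0.9, 3.3, 1.9]
grip_width: -0.001
grasp_force: 1.3
```

Run:
```python
from h import *
frame()
for n in ("wrist","scene","top"):
    c=camera(n)
    if n=="scene": save(c,"s4.png",(260,160,400,290),4)
    P=cloud(c,np.ones((400,640),bool)); B=np.c_[boxf(P),P[:,2]]
    s=B[(B[:,0]>-.09)&(B[:,0]<-.04)&(B[:,1]>.01)&(B[:,1]<.085)&(B[:,2]<.15)&(B[:,2]>.02)]
    if len(s)>50: 
        p=np.polyfit(s[:,1],s[:,2],1); print(n,len(s),"flap angle",-np.arctan(p[0]),np.polyval(p,0))
    for o in outline_of("battery_center",c)[:3]:
        Q=cloud(c,o["region"]); Q=Q[(Q[:,2]>.152)&(Q[:,2]<.165)]
        if len(Q)>20: print(n,round(o["conf"],2),len(Q),cv2.minAreaRect(boxf(Q).astype(np.float32)))
```

```text
t 8.625 pos [0.6061 0.0631 0.1305] box [[0.0696 0.0559]] toolx deg 82.59 z [ 0.  0. -1.] grip -0.001 F [-0.89  3.29  1.93]
wrist 16347 flap angle 0.5853413991590928 0.13936628782537658
scene 105 flap angle 0.6006076033500573 0.1428721584345625
scene 0.66 141 ((0.0009873565286397934, -0.005569021217525005), (0.026568623259663582, 0.04917344078421593), 89.93053436279297)
top 205 flap angle 0.5974467733663714 0.139926192050129
```

View pics/s4.png

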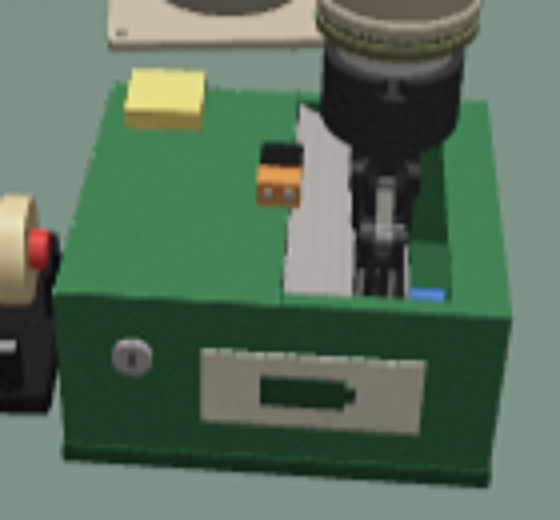

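The crop shows the flap pressed open at (320,220), about 0.59 rad by depth, and the battery at (280,175) still on the ledge 5 mm before the hinge. Step 1 is held. I'll let the flap shut gently and go back behind the battery.

Call:
carry_out:
  deltas:
    - [0, 0, -0.06, 0, -1]
    - [0, 0, -0.12, 0, -1]
    - [0, 0, -0.18, 0, -1]
    - [0, 0, -0.24, 0, -1]
    - [0, 0, -0.4, 0, -1]
    - [0, 0, -0.56, 0, -1]
    - [0, 0, -0.56, 0, -1]

```text
clock: 9.8
position: [0.6069, 0.063, 0.2164]
ee_rot: [0.751, 0.66, 0.001, 0.001]
ft_force: [0.0, -0.1, -0.5]
grip_width: -0.0
grasp_force: 0.0
```

Call:
carry_out:
  deltas:
    - [-0.3, -0.2, 0, 0, -0.5]
    - [-0.6, -0.4, 0, 0, -0.5]
    - [-0.7, -0.46, 0, 0, -0.5]
    - [-0.7, -0.46, 0, 0, -0.5]
    - [-0.7, -0.46, 0.15, 0, -0.5]
    - [-0.7, -0.46, 0.3, 0, -0.5]
    - [-0.7, -0.46, 0.3, 0, -0.5]
    - [-0.7, -0.46, 0.3, 0, -0.5]

```text
clock: 10.8
position: [0.5248, -0.0313, 0.17]
ee_rot: [0.751, 0.66, 0.0, 0.0]
ft_force: [-0.2, -0.3, 0.3]
grip_width: 0.248
grasp_force: 0.0
```

```bash
python3 look.py w5.png
```

```text
t 10.8 pos [ 0.5248 -0.0313  0.17  ] box [[ 0.0009 -0.0481]] toolx deg 82.66 z [ 0.001  0.001 -1.   ] grip 0.248 F [-0.2  -0.26  0.25]
0.7 7093 ((0.0013969819992780685, -0.004802178591489792), (0.02706582471728325, 0.04834967851638794), 89.83546447753906) 0.15612956733545574
hinge y at x -0.08 [0.0019 0.0047] 4591
hinge y at x -0.06 [0.0019 0.0045] 4615
hinge y at x -0.04 [0.0016 0.0042] 4648
hinge y at x 0.04 [0.0017 0.004 ] 4638
hinge y at x 0.06 [0.0018 0.005 ] 4592
hinge y at x 0.08 [0.0018 0.0044] 4607
```

Call:
carry_out:
  deltas:
    - [0.06, 0, 0, 0, -0.5]
    - [0.1, 0, 0, 0, -0.5]
    - [0.13, 0, 0, 0, -0.5]
    - [0.16, 0, 0, 0, -0.5]
    - [0.19, 0, 0, 0, -0.5]
    - [0.19, 0, 0, 0, -0.5]
    - [0.19, 0, 0, 0, -0.5]
    - [0.1, 0, 0, 0, -0.5]
    - [0.05, 0, 0, 0, -0.5]

```text
clock: 12.02
position: [0.5248, -0.0265, 0.1692]
ee_rot: [0.752, 0.659, -0.0, 0.0]
ft_force: [-0.6, -0.0, 0.3]
grip_width: 0.25
grasp_force: 0.0
```

```bash
python3 look.py w6.png
```

```text
t 12.025 pos [ 0.5248 -0.0265  0.1692] box [[ 0.0003 -0.0433]] toolx deg 82.5 z [-0.    -0.001 -1.   ] grip 0.25 F [-0.6  -0.    0.32]
0.68 7374 ((0.001327047124505043, 0.005156259052455425), (0.027018826454877853, 0.048272475600242615), 89.45074462890625) 0.15612997593205358
hinge y at x -0.08 [0.0016 0.0047] 4884
hinge y at x -0.06 [0.0016 0.0046] 4958
hinge y at x -0.04 [0.0016 0.0043] 4959
hinge y at x 0.04 [0.0017 0.0044] 4955
hinge y at x 0.06 [0.0018 0.0051] 4896
hinge y at x 0.08 [0.0019 0.0045] 4893
```

Call:
carry_out:
  deltas:
    - [-0.03, 0, -0.15, 0, -0.5]
    - [-0.03, 0, -0.3, 0, -1]
    - [0.3, 0.23, -0.3, 0, -1]
    - [0.65, 0.46, -0.3, 0, -1]
    - [0.66, 0.46, -0.3, 0, -1]
    - [0.66, 0.46, -0.15, 0, -1]
    - [0.66, 0.46, 0, 0, -1]
    - [0.66, 0.46, 0, 0, -1]

```text
clock: 13.12
position: [0.6051, 0.0635, 0.1678]
ee_rot: [0.752, 0.66, -0.001, -0.001]
ft_force: [0.5, 0.1, 0.8]
grip_width: -0.004
grasp_force: 0.0
```

Call:
carry_out:
  deltas:
    - [0, 0, 0.08, 0, -1]
    - [0, 0, 0.16, 0, -1]
    - [0, 0, 0.24, 0, -1]
    - [0, 0, 0.33, 0, -1]
    - [0, 0, 0.33, 0, -1]
    - [0, 0, 0.33, 0, -1]
    - [0, 0, 0.33, 0, -1]
    - [0, 0, 0.33, 0, -1]
    - [0, 0, 0.33, 0, -1]

```text
clock: 14.25
position: [0.6064, 0.0645, 0.12]
ee_rot: [0.751, 0.66, 0.0, 0.0]
ft_force: [0.3, 2.3, 1.6]
grip_width: 0.001
grasp_force: 1.3
```

Run:
```python
from h import *
frame()
c=camera("scene"); save(c,"s7.png",(260,160,400,290),4)
```

```text
t 14.25 pos [0.6064 0.0645 0.12  ] box [[0.0696 0.0573]] toolx deg 82.58 z [ 0.  0. -1.] grip 0.001 F [0.27 2.32 1.61]
```

View pics/s7.png

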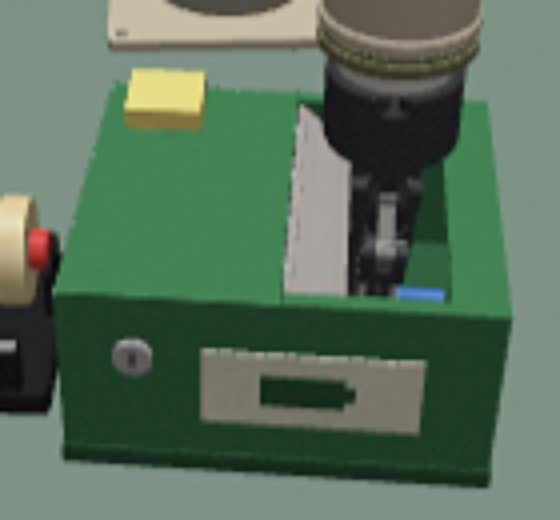

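The battery has left the ledge and slid down the open flap. I'll check from the wrist before letting go.

Run:
```python
from h import *
c=camera("wrist"); save(c,"w8.png")
for o in outline_of("battery_center",c)[:3]:
    Q=cloud(c,o["region"]); print(o["conf"],len(Q),np.median(boxf(Q),0),np.median(Q[:,2]))
```

```text
0.52 108646 [0.02299416 0.10114411] 0.13572085898845282
```

View pics/w8.png

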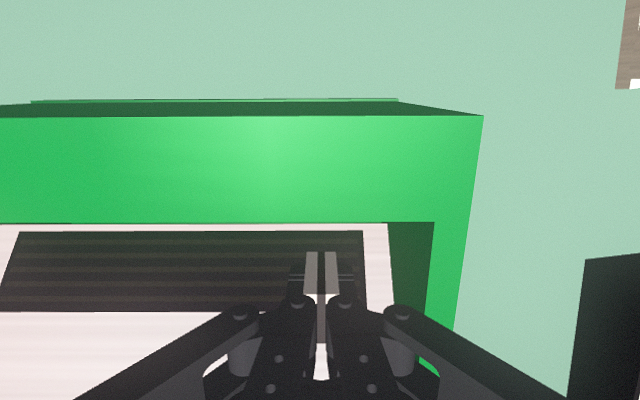

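The flap's slope is clear: there is no battery on its strip (row 270) or its pale part (row 350), so it has dropped into the box. I'll raise the tool slowly and let the flap shut.

Call:
carry_out:
  deltas:
    - [0, 0, -0.08, 0, -1]
    - [0, 0, -0.16, 0, -1]
    - [0, 0, -0.24, 0, -1]
    - [0, 0, -0.32, 0, -1]
    - [0, 0, -0.5, 0, -1]
    - [0, 0, -0.8, 0, -1]
    - [0, 0, -1, 0, -1]
    - [0, 0, -1, 0, -1]
    - [0, 0, -1, 0, -1]
    - [0, 0, -1, 0, -1]
    - [0, 0, -1, 0, -1]
    - [0, 0, -1, 0, -1]

```text
clock: 15.9
position: [0.6061, 0.0643, 0.2694]
ee_rot: [0.751, 0.66, -0.0, -0.0]
ft_force: [-0.6, -0.6, -0.1]
grip_width: 0.002
grasp_force: 0.0
```

Run:
```python
from h import *
frame()
c=camera("scene"); save(c,"s9.png",(200,140,420,300),3)
for n in ("scene","wrist"):
    if n!="scene": c=camera(n)
    P=cloud(c,np.ones((400,640),bool)); B=np.c_[boxf(P),P[:,2]]
    s=B[(abs(B[:,0])<.09)&(B[:,1]>.01)&(B[:,1]<.085)&(B[:,2]<.17)&(B[:,2]>.02)]
    p=np.polyfit(s[:,1],s[:,2],1); print(n,len(s),"flap angle",-np.arctan(p[0]),s[:,2].min(),s[:,2].max())
```

```text
t 15.9 pos [0.6061 0.0643 0.2694] box [[0.0694 0.0571]] toolx deg 82.58 z [-0.001 -0.    -1.   ] grip 0.002 F [-0.64 -0.57 -0.08]
scene 1248 flap angle -0.01688543435563094 0.13932419253483788 0.14551907200169734
wrist 20202 flap angle -0.009444405837224801 0.020168005112792202 0.14197078010074501
```

View pics/s9.png

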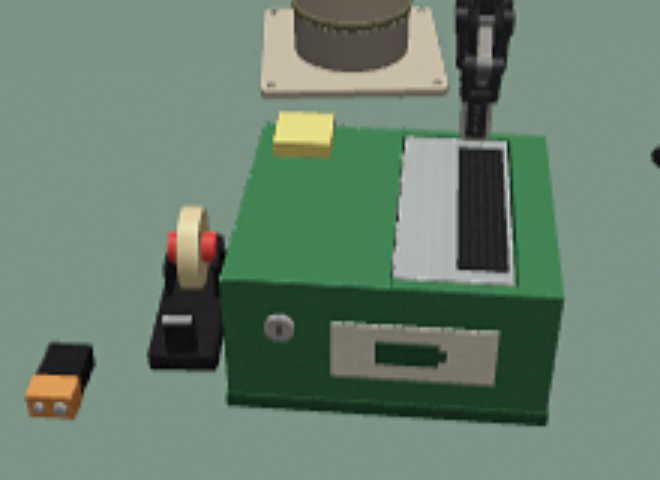

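The flap is shut at (455,210) and flush by depth, the ledge battery is gone, and the note block, dispenser and big battery look unmoved. The arm touches nothing, so I'm handing in.

```bash
python3 -c "
from workcell import ticket
print(ticket.hand_in())"
```

```text
the job is handed in; nothing more can be done
None
```

The job is handed in with no verdict returned: the battery left the ledge down the held-open flap (not seen inside the box), the flap is shut, and nothing else visibly moved; because the tool only points straight down, I nudged the battery about 5 mm past the hinge with the flap shut (limit 12 mm) and then pressed it open, rather than pushing it in with a second finger.

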